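# Shim the rocking microscope

## Robot

A 6-joint arm with a two-finger parallel gripper is mounted at the origin on the work surface. World frame = base frame: x ahead of the robot, y to its left, z up, the work surface at z = 0. Lengths are in m, angles in rad, forces in N, time in s.
With the tool pointing down it reaches from about 0.35 to 0.975 m from the base axis. Payload 4.9 kg.
Tool frame: the origin (TCP) lies where the fingers leave the gripper's body, on its centre line; the fingertips stand 73 mm ahead of it and the grasp point (between the pads) lies 54 mm ahead of it; z points along the fingers, y is the direction in which the jaws open and shut (so a half turn about z gives the same grasp; the last joint's range is limited). The gripper opens to 85 mm and grips with 20 to 120 N. Pads are 22 mm wide; open, the fingers measure 114 mm over their backs; the gripper's body (76 mm by 85 mm) begins 54 mm behind the grasp point. The pads swing forward as they close: fully open they stand 13 mm farther back than shut.
Start: joints at [1.106, 0.053, 1.613, -0, 1.476, -0.119], TCP at [0.212, 0.588, 0.304] pointing down, gripper open.
Joint ranges: [-3.01, 3.01], [-1.01, 2.22], [0.06, 2.58], [-1.02, 4.17], [0.09, 2.62], [-3.14, 3.14]. Speed limits (rad/s): [2.57, 2.57, 3.14, 3.14, 3.14, 3.14].

## Interface

Orientations are given as a rotation vector (axis times angle).
In Python, from station import monitor, vision, workorder gives the robot as it stands.
- The arm moves only by the tool arm_command, never from a script. Its argument "rows" is text: rows parted by semicolons, each of 6 numbers parted by spaces: the shift along the world's x, y, z in mm, then the turn, a rotation vector about the world's x, y, z in degrees. In form: tx ty tz wx wy wz; .... A call has 1 to 12 rows; each row is the pose to reach, as a shift and turn from the pose measured when the call began; what a row does not reach only later rows make up. A row lasts 1/8 s, in which the tool goes at most 62.5 mm and 10.7 degrees, less where a joint would pass 70% of its speed; a pose out of reach is approached as far as the arm can. A call with a gripper value outside its range is refused whole. "jaw" is the opening, from 0 (shut) to 1 (fully open), set as the call begins (left out, the last holds). The fingers move at their own pace and stop on an object; "squeeze" is the grip in N (left out, the last holds). Time passes only in rows, so rows that repeat a pose let the fingers close. It gives the time, the measured TCP pose, the force and the opening at its end, in the units of the state.
- monitor.get_obs(): the state, without advancing time (a new reading comes with each control period).
- vision.get_image(name): name is "scene" or "top" or "wrist"; returns a dict with "frame" (400x640x3 uint8, red, green, blue), "vfov" (degrees; the focal length in pixels is half the picture's height over the tangent of half this angle, whatever the lens; pixels are square), "cx", "cy" (the principal point, pixels), "R" (3x3) and "t" (3): a world point X has camera coordinates R X + t; the wrist camera has in their place "T_tool_cam" (4x4, takes a point from camera to tool coordinates, whose origin is the TCP and whose axes are the flange's). Camera axes: x right, y down, z forward; pixel columns grow to the right and rows downward; lengths in m; the calibration is good to about 2 mm. A picture is of the moment at which its call begins: read the wrist's pose just before it. There is no depth.
- workorder.finish_job(): hands the job in, once; it reports no verdict.
The state is a dict: "t": time; "q": joint angles; "dq": joint speeds; "effort": joint torques, N m; "tool_pos": TCP position; "tool_rot": TCP orientation; "contact_force": force on the tool from outside, world axes, zero at the start; "wrist_torque": the same for the moment, N m; "opening": finger opening in m.
Only numpy, scipy, OpenCV 4.12 (cv2) and the standard library are available. Lean on these libraries where they do the work, as an engineer would, in place of code of your own. Each camera call takes 0.05 s, during which the arm holds its last target. There are 200 camera calls.

## Task

The microscope rocks because one of its four feet has lost its rubber pad and is too short. With the fingertips, push the grey wedge, thin end first, along the bench and under that foot until the foot bears firmly on it and the base is still level; then press down firmly on the base corner right above that foot to check that it no longer rocks, and let go. Never lift the wedge or the microscope, do not shove the microscope out of its place, and leave everything else where it stands.

Things in the scene. Friction and masses are not known exactly. Their poses are not given: they have to be found in the camera images.
- microscope: White camera microscope, loose, about 3 kg, 215 mm high. Base 165 mm square, underside 24 mm up; at each corner (x, y = +-85 mm) a round boss, 40 mm across, top 40 mm up, over a foot 22 mm across. Column and camera arm stand over the centre and -x +y quarter. Origin: centre of the base at bench height, z up. It stands level on three feet; the foot at x +85, y -85 mm is short (bare metal).
- short_foot (a point): Centre of the underside of the short foot, 7 mm above the bench when level. Pressed on this corner the unshimmed base rocks by about 3.5 degrees until the foot touches down. The wedge lies on the -y side of the microscope, its thin end turned roughly to this foot, with free bench between.
- corner_top (a point): Centre of the flat top of the round boss above the short foot, 40 mm above the bench: the place to press.
- wedge: Plain grey wedge, about 90 g, flat on the bench, loose: 100 mm long (x), 42 mm wide (y). Its top rises evenly from 2 mm at the thin end (+x) to 18 mm at the flat upright back (-x). Origin: centre of its underside, z up. It slides under 1.5 N until 31 to 35 mm of it has passed the near rim of the foot; then resistance rises steeply: 4 to 8 N seats it, over 10 N may shove the microscope.
- wedge_tip (a point): Middle of the upper edge of the wedge's thin end.
- wedge_back (a point): Middle of the wedge's flat back face, 9 mm above the bench: the place to push.
- dish: Bystander: low round glass dish, 60 mm across, 16 mm high; not to be moved. Origin: on its underside.
- slide_box: Bystander: blue slide box, 60 x 90 x 32 mm; not to be moved. Origin: on its underside.
- reagent: Bystander: amber bottle, 56 mm across, 120 mm high; not to be moved. Origin: on its underside.
- beaker: Bystander: glass beaker, 68 mm across, 85 mm high; not to be moved. Origin: on its underside.
- jar: Bystander: small white jar, 52 mm across, 60 mm high; not to be moved. Origin: on its underside.
- screwdriver: Bystander: screwdriver lying flat, 170 mm long; not to be moved. Origin: on its underside.

How it is judged:
On the way, in this order (a step that is already met when the one before it is completed fails the run):
1. the wedge is pushed under the short foot until the foot bears on it (over 1 N), the base still level (x of short_foot in the frame of wedge between -0.045 and 0.045 m and y of short_foot in the frame of wedge between -0.02 and 0.02 m and angle between microscope's own z axis and vertical below 0.014 rad and contact force between wedge and microscope above 1 N), for 0.2 s.
2. the fingers press down on the corner above that foot with over 5 N and the base does not rock (x of short_foot in the frame of wedge between -0.045 and 0.045 m and y of short_foot in the frame of wedge between -0.02 and 0.02 m and angle between microscope's own z axis and vertical below 0.014 rad and contact force between the fingers and microscope above 5 N and horizontal distance between the grasp point and corner_top below 0.06 m), for 0.2 s.
At the end, for the whole second after the job is handed in: The short foot stands over the wedge's slope (its centre within 20 mm of the wedge's middle line) and bears on it with over 0.3 N, the base is level within 0.8 degrees, the wedge lies flat on the bench, the microscope is within 25 mm of where it stood, and all is at rest (x of short_foot in the frame of wedge between -0.045 and 0.045 m and y of short_foot in the frame of wedge between -0.02 and 0.02 m and angle between microscope's own z axis and vertical below 0.014 rad and contact force between wedge and microscope above 0.3 N and height (world z) of wedge below 0.005 m and angle between wedge's own z axis and vertical below 0.05 rad and linear speed of each of wedge, microscope below 0.01 m/s and distance of microscope from where it was at the start of the episode below 0.025 m); the robot touches nothing.
It fails at once if the wedge is lifted off the bench (height (world z) of wedge above 0.012 m).
It fails at once if the microscope is lifted, or tipped by over 6 degrees (height (world z) of microscope above 0.012 m or angle between microscope's own z axis and vertical above 0.105 rad).
It fails at once if the microscope is shoved over 25 mm from its place (distance of microscope from where it was at the start of the episode above 0.025 m).
It fails at once if another thing on the bench is moved by over 20 mm (distance of any of dish, slide_box, reagent, beaker, jar, screwdriver from where it was at the start of the episode above 0.02 m).
It also fails if it takes over 51 s, if anything falls off the work surface, if the arm or the gripper's body presses on something with over 40 N, if the wrist force passes 120 N, or if a joint passes its speed limit or range.

## Working session

There is one attempt and no reset: what is moved stays moved. The work goes in short steps, Python scripts to look and compute and a tool call to move; the robot and the scene stay as the last step left them, time stands still between calls to the robot, and variables do not carry over. Pictures are saved under pics/ and viewed, about 8 in all and at most 12, crops included, and the job is handed in when it is done.

Besides the shell and the picture viewer there is one more tool, called after ">>>" as name(argument=value, ...), one argument or row to a line, values as JSON. arm_command: Moves the arm, as the interface text tells. Its arguments: {"type":"object","properties":{"rows":{"type":"string"},"jaw":{"type":"number"},"squeeze":{"type":"number"}},"required":["rows"]}

```bash
mkdir -p pics; cat > h.py <<'E'
import numpy as np, cv2, pickle
from station import monitor, vision, workorder
def snap(n,f):
    o=monitor.get_obs(); d=vision.get_image(n); d['obs']=o
    cv2.imwrite(f'pics/{f}.png',d['frame'][:,:,::-1]); pickle.dump(d,open(f'pics/{f}.pkl','wb')); return d
def ray(d,u,v):
    f=200/np.tan(np.radians(d['vfov'])/2); return np.array([(u-d['cx'])/f,(v-d['cy'])/f,1.])
def bp(d,u,v,z):
    R=np.array(d['R']);t=np.array(d['t']); c=-R.T@t; r=R.T@ray(d,u,v); return c+r*(z-c[2])/r[2]
def pr(d,X):
    R=np.array(d['R']);t=np.array(d['t']); f=200/np.tan(np.radians(d['vfov'])/2); p=R@np.array(X)+t
    return np.array([f*p[0]/p[2]+d['cx'],f*p[1]/p[2]+d['cy']])
E
python3 - <<'E'
from h import *
d=snap('top','top0'); e=snap('scene','scene0'); print(monitor.get_obs())
for x in(d,e): print(x['vfov'],x['cx'],x['cy'],-np.array(x['R']).T@x['t'], [k for k in x])
E
```

```text
{'t': 0.1, 'q': array([ 1.10599939e+00,  5.33212422e-02,  1.61417923e+00,  4.13154873e-06,
        1.47602604e+00, -1.18989455e-01]), 'dq': array([ 1.14469641e-03, -2.27880461e-03, -2.15324614e-03, -5.31544020e-04,
       -1.01739997e-03, -8.69203177e-05]), 'effort': array([-8.05556283e-05, -3.94904852e+01, -3.71362925e+01, -1.82242152e-04,
        3.87608714e-03, -7.99254337e-06]), 'tool_pos': array([0.21164128, 0.58760687, 0.30275353]), 'tool_rot': array([-5.40394600e-01, -3.09419596e+00,  2.90682444e-03]), 'contact_force': array([-1.01763524, -0.23557819,  0.21837972]), 'wrist_torque': array([-0.01965082, -0.00047504,  0.06084914]), 'opening': 0.08547668003486268}
56.58835008193147 313.1256611201891 201.78672686070962 [0.47324351 0.00958704 1.04648028] ['frame', 'vfov', 'cx', 'cy', 'R', 't', 'obs']
43.12019510914554 305.4510096720596 198.6776176183474 [1.20545605 0.92936328 1.03845941] ['frame', 'vfov', 'cx', 'cy', 'R', 't', 'obs']
```

View pics/top0.png

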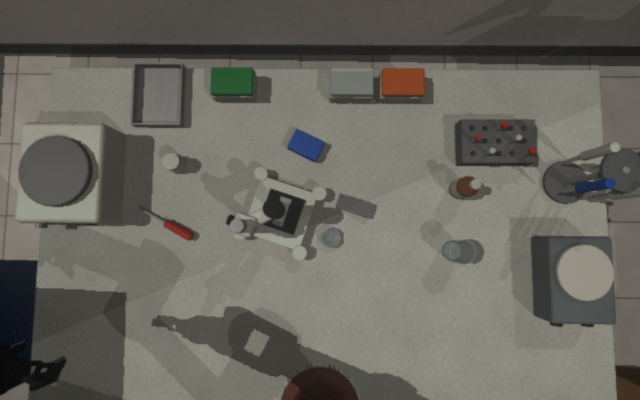

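View pics/scene0.png

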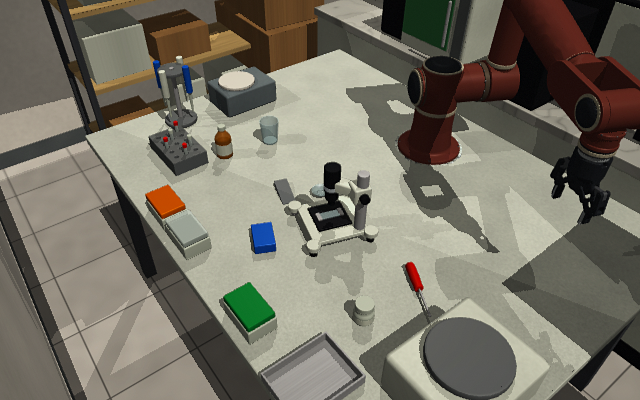

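```bash
python3 - <<'E'
import cv2
a=cv2.imread('pics/top0.png')[155:265,225:385]; cv2.imwrite('pics/c1.png',cv2.resize(a,None,fx=5,fy=5,interpolation=cv2.INTER_CUBIC))
b=cv2.imread('pics/scene0.png')[155:265,255:395]; cv2.imwrite('pics/c2.png',cv2.resize(b,None,fx=5,fy=5,interpolation=cv2.INTER_CUBIC))
E
```

```text
(no output)
```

View pics/c1.png

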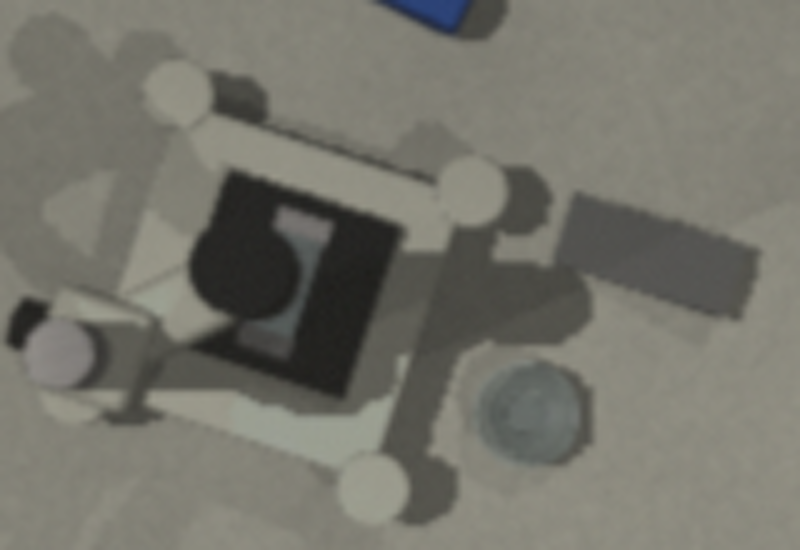

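View pics/c2.png

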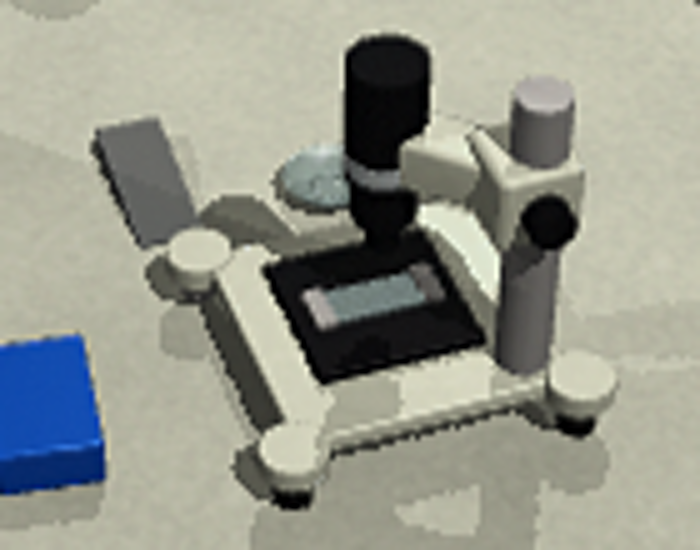

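```bash
python3 - <<'E'
from h import *
d=pickle.load(open('pics/top0.pkl','rb'));e=pickle.load(open('pics/scene0.pkl','rb'))
P=lambda x,y,z:bp(d,225+(x+.5)/5-.5,155+(y+.5)/5-.5,z)
Q=lambda x,y,z:bp(e,255+(x+.5)/5-.5,155+(y+.5)/5-.5,z)
np.set_printoptions(precision=4,suppress=True)
A,B,C=P(178,93,.04),P(472,191,.04),P(373,489,.04)
print('top bosses',A,B,C,np.linalg.norm(A-B),np.linalg.norm(B-C))
print('scene', Q(291,447,.04),Q(200,250,.04),Q(582,380,.04))
t1,t2,b1,b2=P(575,192,.002),P(553,262,.002),P(760,250,.018),P(740,320,.018)
print('wedge',t1,t2,b1,b2,np.linalg.norm(t1-t2),np.linalg.norm(b1-b2),np.linalg.norm((t1+t2-b1-b2)/2))
T=(t1+t2)/2;K=(b1+b2)/2
print('scene wedge back', Q(95,128,.018),Q(157,119,.018),Q(200,220,.002))
print('tip',T,'back',K)
a=T-K;print('axis',np.degrees(np.arctan2(a[1],a[0])),'to foot from back',np.degrees(np.arctan2(*(B-K)[[1,0]])), 'dist tip-foot',np.linalg.norm((B-T)[:2]))
ey=A-B;print('micro +y dir',np.degrees(np.arctan2(ey[1],ey[0])))
E
```

```text
top bosses [0.6316 0.1698 0.04  ] [0.5791 0.0082 0.04  ] [0.4174 0.06   0.04  ] 0.16992654959861023 0.16971454199149483
scene [0.6299 0.1683 0.04  ] [0.5765 0.0078 0.04  ] [0.4687 0.2242 0.04  ]
wedge [ 0.583 -0.05   0.002] [ 0.5433 -0.0378  0.002 ] [ 0.55   -0.1516  0.018 ] [ 0.5111 -0.1404  0.018 ] 0.04155683737216208 0.04043630041102622 0.10840418848370065
scene wedge back [ 0.5487 -0.148   0.018 ] [ 0.5117 -0.1318  0.018 ] [ 0.5363 -0.05    0.002 ]
tip [ 0.5632 -0.0439  0.002 ] back [ 0.5305 -0.146   0.018 ]
axis 72.29527599616513 to foot from back 72.54206799057312 dist tip-foot 0.05448889077560463
micro +y dir 71.99810993745155
```

>>> arm_command(
  rows="5 -12 40 0 0 -2;20 -50 60 0 0 -8;40 -100 60 0 0 -16;61 -152 60 0 0 -23;82 -204 60 0 0 -30;103 -256 60 0 0 -37;124 -308 60 0 0 -44;146 -362 60 0 0 -51;168 -416 60 0 0 -58;190 -472 60 0 0 -65;212 -528 60 0 0 -72;234 -584 60 0 0 -78",
  jaw=0.18,
)

```text
t: 1.6
tool_pos: [0.4458, 0.0017, 0.3625]
tool_rot: [-2.37, -2.059, 0.001]
contact_force: [1.0, -0.4, -0.1]
opening: 0.0157
```

>>> arm_command(
  rows="20 -48 0 0 0 -3;40 -97 0 0 0 -6;60 -146 -20 0 0 -8;74 -180 -70 0 0 -9.7;74 -180 -120 0 0 -9.7;74 -180 -170 0 0 -9.7;74 -180 -220 0 0 -9.7;74 -180 -250 0 0 -9.7;74 -180 -270 0 0 -9.7;74 -180 -280 0 0 -9.7;74 -180 -285 0 0 -9.7;74 -180 -285 0 0 -9.7",
)

```text
t: 3.1
tool_pos: [0.5203, -0.1786, 0.0783]
tool_rot: [-2.537, -1.852, -0.0]
contact_force: [-0.1, -0.4, -0.2]
opening: 0.0156
```

```bash
python3 - <<'E'
from h import *
d=snap('top','top1'); print(monitor.get_obs())
a=d['frame'][155:265,265:425,::-1]; cv2.imwrite('pics/c3.png',cv2.resize(a,None,fx=5,fy=5,interpolation=cv2.INTER_CUBIC))
E
```

```text
{'t': 3.15, 'q': array([-4.66033405e-01,  1.29536104e-01,  1.93919833e+00,  2.71913642e-04,
        1.07272970e+00, -1.56693469e-01]), 'dq': array([ 0.00079563, -0.00383883, -0.00260839,  0.00031293, -0.00222269,
        0.00020829]), 'effort': array([-3.42907260e-03, -3.55769813e+01, -2.99946123e+01,  8.55107601e-05,
        1.02786903e-02, -3.61365619e-05]), 'tool_pos': array([ 0.52045631, -0.17866938,  0.07855111]), 'tool_rot': array([2.53726084e+00, 1.85253296e+00, 4.26018507e-04]), 'contact_force': array([ 0.51041197, -0.39829055, -0.94184304]), 'wrist_torque': array([-0.01446537, -0.04983984,  0.01748154]), 'opening': 0.0151748970226982}
```

View pics/c3.png

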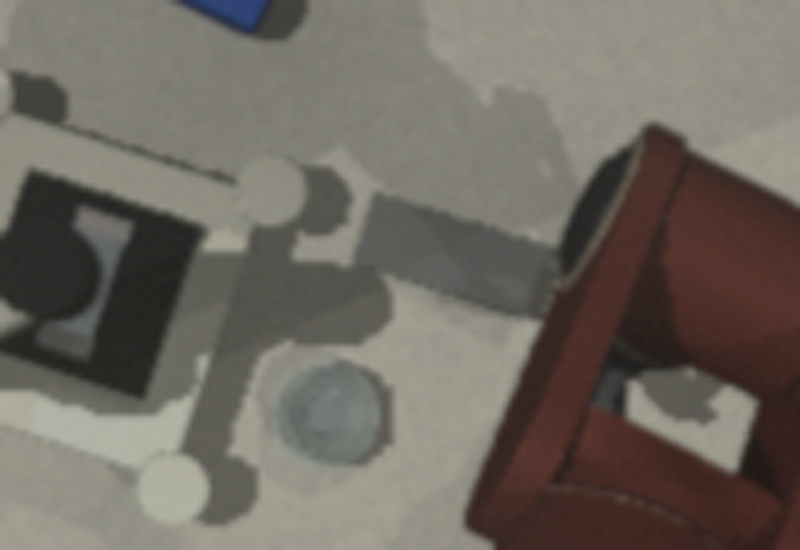

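>>> arm_command(
  rows="1.5 4.8 0 0 0 0;3 9.5 0 0 0 0;4.6 14.3 0 0 0 0;5.5 17 0 0 0 0;6.4 20 0 0 0 0;7.3 23 0 0 0 0;8.2 25.7 0 0 0 0;9.4 29.5 0 0 0 0;10.6 33.3 0 0 0 0;11.9 37.2 0 0 0 0;13.1 41 0 0 0 0;14.3 44.8 0 0 0 0",
)

```text
t: 4.65
tool_pos: [0.5348, -0.1336, 0.0786]
tool_rot: [2.537, 1.853, 0.0]
contact_force: [-0.3, -0.9, 0.2]
opening: 0.0154
```

>>> arm_command(
  rows="1 3 0 0 0 0;2 6 0 0 0 0;3 9.2 0 0 0 0;4 12.4 0 0 0 0;5 15.6 0 0 0 0;6 18.8 0 0 0 0;7 22 0 0 0 0;8 25 0 0 0 0;9 28 0 0 0 0;9.6 30 0 0 0 0;10.2 32 0 0 0 0;10.8 34 0 0 0 0",
)

```text
t: 6.15
tool_pos: [0.5457, -0.0995, 0.0785]
tool_rot: [2.537, 1.853, 0.0]
contact_force: [-0.5, -0.4, 0.2]
opening: 0.0151
```

```bash
python3 - <<'E'
from h import *
d=snap('top','top2');e=snap('scene','scene2'); print(monitor.get_obs()['contact_force'])
a=d['frame'][155:265,265:385,::-1]; b=e['frame'][155:265,245:365,::-1]
cv2.imwrite('pics/c4.png',cv2.resize(np.hstack([a,b]),None,fx=3.33,fy=4*.83,interpolation=cv2.INTER_CUBIC))
E
```

```text
[ 0.28857648 -0.30342619 -0.1755482 ]
```

View pics/c4.png

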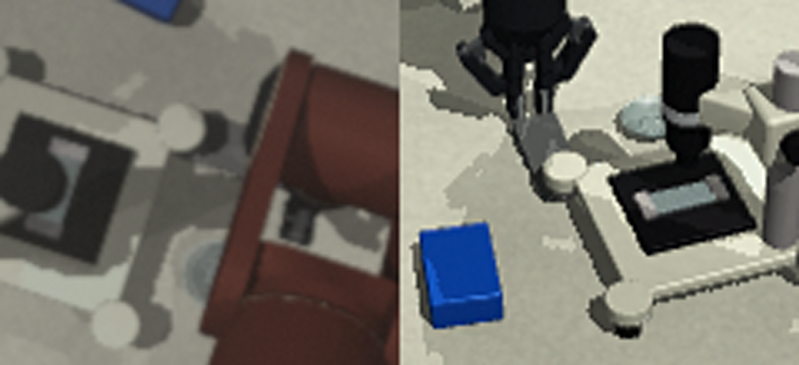

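The scene half (right) shows the fingers square behind the wedge, its thin end entering under the short-foot boss at about (565,172), still aligned.

>>> arm_command(
  rows="0.6 2 0 0 0 0;1.2 4 0 0 0 0;1.8 5.8 0 0 0 0;2.4 7.5 0 0 0 0;2.9 9 0 0 0 0;3.4 10.5 0 0 0 0;3.9 12 0 0 0 0;4.4 13.5 0 0 0 0;4.7 14.5 0 0 0 0;5 15.5 0 0 0 0;5 15.5 0 0 0 0",
)

```text
t: 7.62
tool_pos: [0.5507, -0.0837, 0.0785]
tool_rot: [-2.537, -1.853, -0.001]
contact_force: [0.1, 0.2, -0.1]
opening: 0.0155
```

>>> arm_command(
  rows="0.3 1 0 0 0 0;0.6 2 0 0 0 0;0.6 2 0 0 0 0;0.6 2 0 0 0 0",
)

```text
t: 8.12
tool_pos: [0.5514, -0.0817, 0.0785]
tool_rot: [-2.537, -1.852, -0.001]
contact_force: [0.5, 0.2, 0.4]
opening: 0.0153
```

>>> arm_command(
  rows="0.3 1 0 0 0 0;0.6 2 0 0 0 0;0.6 2 0 0 0 0;0.6 2 0 0 0 0",
)

```text
t: 8.62
tool_pos: [0.552, -0.0796, 0.0786]
tool_rot: [-2.537, -1.852, -0.002]
contact_force: [0.3, -0.6, 0.3]
opening: 0.0153
```

>>> arm_command(
  rows="0.3 1 0 0 0 0;0.3 1 0 0 0 0;0.3 1 0 0 0 0",
)

```text
t: 9.0
tool_pos: [0.5522, -0.0787, 0.0785]
tool_rot: [-2.537, -1.853, -0.001]
contact_force: [-1.3, -0.9, 0.0]
opening: 0.0154
```

>>> arm_command(
  rows="0.3 1 0 0 0 0;0.3 1 0 0 0 0;0.3 1 0 0 0 0",
)

```text
t: 9.38
tool_pos: [0.5525, -0.078, 0.0786]
tool_rot: [2.537, 1.853, 0.0]
contact_force: [-1.2, -4.5, -0.5]
opening: 0.0154
```

>>> arm_command(
  rows="0.2 0.5 0 0 0 0;0.2 0.5 0 0 0 0;0.2 0.5 0 0 0 0",
)

```text
t: 9.75
tool_pos: [0.5526, -0.0778, 0.0786]
tool_rot: [2.537, 1.853, -0.001]
contact_force: [-2.6, -5.8, 0.6]
opening: 0.0157
```

>>> arm_command(
  rows="-3 -10 0 0 0 0;-7 -22 0 0 0 0;-10 -32 0 0 0 0;-10 -32 0 0 0 0",
)

```text
t: 10.25
tool_pos: [0.5424, -0.1106, 0.0786]
tool_rot: [2.538, 1.851, -0.0]
contact_force: [0.7, 0.8, -0.3]
opening: 0.0152
```

>>> arm_command(
  rows="0 0 30 0 0 0;0 0 70 0 0 0;0 0 100 0 0 0;9 28 110 0 0 0;18 57 110 0 0 0;28 87 110 0 0 0;37 116 110 0 0 0;37 116 110 0 0 0;37 116 110 0 0 0",
  jaw=0,
)

```text
t: 11.38
tool_pos: [0.5792, 0.0051, 0.1884]
tool_rot: [2.538, 1.851, -0.001]
contact_force: [-0.9, 0.6, -0.1]
opening: 0.0001
```

```bash
python3 - <<'E'
from h import *
d=snap('scene','scene3'); print(monitor.get_obs()['tool_pos'],monitor.get_obs()['contact_force'])
a=d['frame'][60:260,220:400,::-1]; cv2.imwrite('pics/c5.png',cv2.resize(a,None,fx=3,fy=3,interpolation=cv2.INTER_CUBIC))
E
```

```text
[0.57919208 0.00480746 0.18848415] [ 0.45033621 -0.25965276 -0.7779713 ]
```

View pics/c5.png

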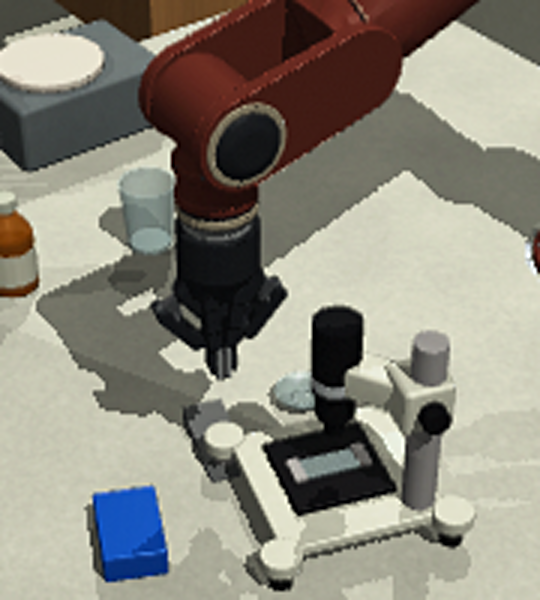

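>>> arm_command(
  rows="0 0 -25 0 0 0;0 0 -50 0 0 0;0 0 -65 0 0 0;0 0 -70 0 0 0;0 0 -72 0 0 0;0 0 -72 0 0 0",
)

```text
t: 12.18
tool_pos: [0.5797, 0.0047, 0.1173]
tool_rot: [2.538, 1.849, 0.001]
contact_force: [-0.2, -0.2, 0.3]
opening: -0.0001
```

>>> arm_command(
  rows="0 0 -1 0 0 0;0 0 -2 0 0 0;0 0 -2 0 0 0;0 0 -2 0 0 0",
)

```text
t: 12.68
tool_pos: [0.5797, 0.0047, 0.1153]
tool_rot: [2.538, 1.849, 0.001]
contact_force: [-0.3, 0.2, -0.5]
opening: 0.0003
```

>>> arm_command(
  rows="0 0 -1 0 0 0;0 0 -1 0 0 0;0 0 -1 0 0 0",
)

```text
t: 13.05
tool_pos: [0.5797, 0.0047, 0.1143]
tool_rot: [2.538, 1.849, 0.001]
contact_force: [-0.2, -0.4, -0.2]
opening: -0.0001
```

>>> arm_command(
  rows="0 0 -1 0 0 0;0 0 -1 0 0 0;0 0 -1 0 0 0",
)

```text
t: 13.42
tool_pos: [0.5797, 0.0047, 0.1133]
tool_rot: [2.538, 1.85, 0.001]
contact_force: [0.1, 0.1, -0.0]
opening: 0.0004
```

>>> arm_command(
  rows="0 0 -0.5 0 0 0;0 0 -0.5 0 0 0;0 0 -0.5 0 0 0",
)

```text
t: 13.8
tool_pos: [0.5797, 0.0047, 0.1128]
tool_rot: [2.538, 1.85, 0.001]
contact_force: [-0.4, 0.1, -0.5]
opening: 0.0
```

>>> arm_command(
  rows="0 0 -0.5 0 0 0;0 0 -0.5 0 0 0;0 0 -0.5 0 0 0",
)

```text
t: 14.18
tool_pos: [0.5798, 0.0047, 0.1127]
tool_rot: [2.538, 1.85, 0.001]
contact_force: [-1.6, 0.2, 4.3]
opening: 0.0
```

>>> arm_command(
  rows="0 0 -0.5 0 0 0;0 0 -0.5 0 0 0;0 0 -0.5 0 0 0",
)

```text
t: 14.55
tool_pos: [0.5798, 0.0047, 0.1126]
tool_rot: [2.538, 1.85, 0.001]
contact_force: [-2.8, 0.7, 5.6]
opening: -0.0002
```

>>> arm_command(
  rows="0 0 -1 0 0 0;0 0 -1.2 0 0 0;0 0 -1.2 0 0 0;0 0 -1.2 0 0 0",
)

```text
t: 15.05
tool_pos: [0.5799, 0.0047, 0.1125]
tool_rot: [2.538, 1.85, -0.0]
contact_force: [-5.3, 1.0, 9.1]
opening: -0.0005
```

>>> arm_command(
  rows="0 0 -1.2 0 0 0;0 0 -1.2 0 0 0;0 0 -1.2 0 0 0",
)

```text
t: 15.42
tool_pos: [0.5799, 0.0047, 0.1125]
tool_rot: [2.538, 1.85, -0.001]
contact_force: [-5.0, 0.8, 9.9]
opening: -0.0004
```

>>> arm_command(
  rows="0 0 5 0 0 0;0 0 30 0 0 0;0 0 80 0 0 0;-3 -30 110 0 0 0;-10 -80 130 0 0 0;-15 -130 130 0 0 0;-20 -180 130 0 0 0;-25 -230 130 0 0 0;-25 -230 130 0 0 0;-25 -230 130 0 0 0",
)

```text
t: 16.68
tool_pos: [0.5549, -0.225, 0.242]
tool_rot: [-2.539, -1.85, 0.001]
contact_force: [0.0, -0.1, -0.9]
opening: -0.0003
```

```bash
python3 - <<'E'
from h import *
d=snap('top','top4');e=snap('scene','scene4'); print(monitor.get_obs()['contact_force'],monitor.get_obs()['t'])
a=d['frame'][155:265,225:345,::-1]; b=e['frame'][155:265,255:375,::-1]
cv2.imwrite('pics/c6.png',cv2.resize(np.hstack([a,b]),None,fx=3.3,fy=3.3,interpolation=cv2.INTER_CUBIC))
# image shift of bystanders / scope
d0=cv2.imread('pics/top0.png',0);d1=cv2.imread('pics/top4.png',0)
for n,(u,v,r) in dict(bossA=(261,174,9),bossB=(319,193,9),bossC=(300,253,9),dish=(331,237,13),box=(307,145,18)).items():
    t=d0[v-r:v+r,u-r:u+r]; m=cv2.matchTemplate(d1[v-r-8:v+r+8,u-r-8:u+r+8],t,cv2.TM_CCOEFF_NORMED); l=cv2.minMaxLoc(m); print(n,l[1],np.array(l[3])-8)
E
```

```text
[-0.55540398  0.33497041  0.17778079] 16.775
bossA 0.9090471267700195 [0 0]
bossB 0.9820725321769714 [0 0]
bossC 0.9992636442184448 [0 0]
dish 0.9984679222106934 [0 0]
box 0.9831740856170654 [0 0]
```

View pics/c6.png

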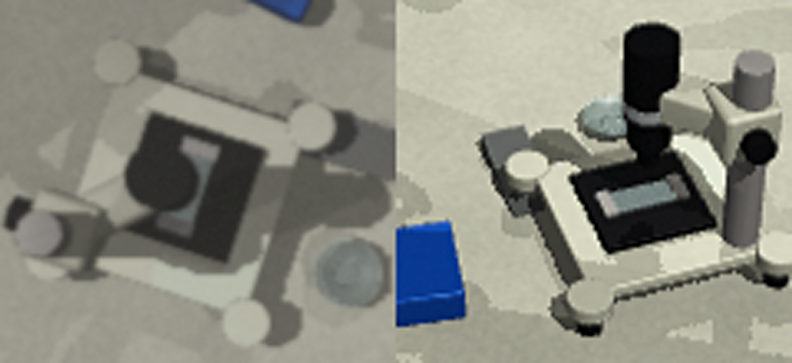

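The wedge sits under the short-foot boss: its slope shows behind the boss at about (510,150) and its thin end in front at about (520,205). Nothing else has shifted.

```bash
python3 -c "
from station import workorder
print(workorder.finish_job())"
```

```text
the job is handed in; nothing more can be done
None
```

The wedge is under the short foot, the corner took a firm press without rocking, and the job is handed in. No verdict was reported.

- **Wedge:** I pushed it about 75 mm along the bench with the fingertips. It slid with almost no resistance, then the force rose steeply to about 6 N within the last 1 to 2 mm. By my estimate its tip is about 21 mm past the foot's centre, or 32 mm past the near rim, in the expected 31 to 35 mm range.
- **Press test:** I pressed the corner boss with about 10 N and held it. The fingertips sank only about 0.3 mm after contact, so the base did not rock. While pressing, the sideways force grew to about 5 N, but nothing slid.
- **Final look:** The three bosses I checked on the microscope, the dish and the slide box show no shift at pixel level (about 3 mm) in the top view. I did not measure the other bystanders, but the arm never came down near them. The arm is clear of everything.
- **Disagreements and gaps:** My first picture put the wedge at 108 mm long instead of 100 mm, so I went by the force rise rather than that measurement. I had no direct reading of the load between wedge and foot; I infer it from the push and the press.

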